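# Hold the collector's telescoping nozzle arm over the open tube

## Robot

A 6-joint arm with a two-finger parallel gripper is mounted at the origin on the work surface. World frame = base frame: x ahead of the robot, y to its left, z up, the work surface at z = 0. Lengths are in m, angles in rad, forces in N, time in s.
With the tool pointing down it reaches from about 0.275 to 0.75 m from the base axis. Payload 10.2 kg.
Tool frame: the origin (TCP) lies midway between the tips of the shut fingers; the grasp point (between the pads) lies env.grip_depth behind it (env.grip_depth is the distance from the TCP to the grasp point, in m); z points along the fingers, x is the direction in which the jaws open and shut, and the axes are right-handed (so a half turn about z gives the same grasp; the last joint's range is limited). The gripper opens to 85 mm and grips with 20 to 120 N. Pads are 22 mm wide; open, the fingers measure 114 mm over their backs; the gripper's body (76 mm by 85 mm) begins 54 mm behind the grasp point. The pads swing forward as they close: fully open they stand 13 mm farther back than shut.
Start: joints at [-0.223, 0.313, 1.498, -0, 1.331, -0.223], TCP at [0.525, -0, 0.231] pointing down, gripper open.
Joint ranges: [-2.94, 2.94], [-0.97, 2.17], [0.19, 2.56], [-1.23, 4.37], [0.02, 3.11], [-2.88, 2.88]. Speed limits (rad/s): [2.39, 2.39, 3.01, 3.14, 3.14, 3.14].

## Interface

Orientations are given as a rotation vector (axis times angle).
In Python, from bench import status, get_image, camera_model, env gives the robot as it stands.
- The arm moves only by the tool send_rows, never from a script. Its argument "plan" is a list of rows, each an object of numbers: "x", "y", "z": the shift along the tool's x, y, z each as a share of 0.5 m, from -1 to 1; "wx", "wy", "wz": the turn, a rotation vector about the tool's x, y, z each as a share of 180 degrees, from -1 to 1. In form: [{"x": .., "y": .., "z": .., "wx": .., "wy": .., "wz": ..}, ...]. A call has 1 to 20 rows; each row is the pose to reach, as a shift and turn from the pose commanded when the call began, along the tool's axes at that moment, turning the shorter way round; what a row does not reach only later rows make up. A row lasts 1/10 s, in which the tool goes at most 50 mm and 8.59 degrees, less where a joint would pass 70% of its speed; a pose out of reach is approached as far as the arm can. A call with a number of a shift or a turn outside -1 to 1 is refused whole. A call with a gripper value outside its range is refused whole. "gripper" is the opening, from -1 (shut) to 1 (fully open), set as the call begins (left out, the last holds). The fingers move at their own pace and stop on an object; "newtons" is the grip in N (left out, the last holds). Time passes only in rows, so rows that repeat a pose let the fingers close. It gives the time, the measured TCP pose, the force and the opening at its end, in the units of the state.
- status.get_state(): the state, without advancing time (a new reading comes with each control period).
- get_image(name): name is "scene" or "side" or "wrist"; returns the picture (420x560x3 uint8, blue, green, red); there is no depth.
- camera_model(name): a dict with "fx", "fy", "cx", "cy" (pixels), "T" (4x4, takes a point from camera to world coordinates). Camera axes: x right, y down, z forward; pixel columns grow to the right and rows downward; lengths in m; the calibration is good to about 2 mm. A picture is of the moment at which its call begins: read the wrist's pose just before it. camera_model takes no time and is no camera call; for the wrist camera it gives the pose at the moment of the call.
- env.job_done(): hands the job in, once; it reports no verdict.
The state is a dict: "clock": time; "qpos": joint angles; "qd": joint speeds; "effort": joint torques, N m; "tcp_pos": TCP position; "tool_rot": TCP orientation; "contact_force": force on the tool from outside, world axes, zero at the start; "torque": the same for the moment, N m; "gripper_width": finger opening in m.
Only numpy, scipy, OpenCV 4.12 (cv2) and the standard library are available. Lean on these libraries where they do the work, as an engineer would, in place of code of your own. Each camera call takes 0.05 s, during which the arm holds its last target.

## Task

Take the fraction collector off its automatic run and into manual delivery: on its front panel press the square key, then the long bar-shaped key, then the round key, each fully down and let up again, one at a time, leaving the two triangular keys alone. Then grip the nozzle head of the telescoping arm so that its lock button is squeezed in, and draw the arm out to the scale mark of the rack row where the one open tube (no stopper) stands, so that the nozzle is centred over its mouth. A spring pulls the arm back as soon as it is let go, so finish still gripping the head and holding it motionless on that mark, with all tubes left standing in the rack and the other things on the bench not disturbed.

Things in the scene. Friction and masses are not known exactly. Their poses are not given: they have to be found in the camera images.
- collector: White fraction collector bolted to the bench, base 340 (x) x 480 (y) mm. Origin on the bench, under the arm's axis; base from -170 to +170 mm in x, -195 to +285 in y. z up, +x to its rear, -x to the worker, +y to the column that carries the arm. Deck 50 mm high; front panel rises to the rear at 0.2 rad. Rear housing x = +95 to +170, 115 high. Column y = +200 to +270, 245 mm high.
- key_square_top (a point): Centre of the top of the square white key, 19 x 19 mm, second from the left of the five keys as the worker sees them (collector y = +65 mm). All keys stand 7 mm proud of the panel, go down 4 mm square to it (0.2 rad off vertical; count as fully down past 3 mm), 2 N to start, 4.5 N at the bottom, and spring back. Site z points out of the panel.
- key_round_top (a point): Centre of the top of the round white key, diameter 21 mm, third from the left (collector y = +22 mm).
- key_bar_top (a point): Centre of the top of the long bar-shaped white key, 17 mm (x) x 42 mm (y), fourth from the left (collector y = -30 mm).
- key_square (a joint): Travel of the square key: 0 up, 0.004 m fully down.
- key_bar (a joint): Travel of the bar-shaped key: 0 up, 0.004 m fully down.
- key_round (a joint): Travel of the round key: 0 up, 0.004 m fully down.
- key_up (a joint): Travel of the triangular key at the left end of the row (collector y = +105 mm, corners 12 mm from its centre), not to be pressed: 0 up, 0.004 m fully down.
- key_down (a joint): Travel of the triangular key at the right end of the row (collector y = -83 mm, corners 12 mm from its centre), not to be pressed: 0 up, 0.004 m fully down.
- head (a point): Centre of the white nozzle head on the arm's free end, 215 mm above the bench, axes as the collector. Block 30 (x) x 44 (y) x 46 mm: top 25 mm above this point, underside 21 below; front (-x) and back (+x) 15 mm away; lock button in the front's middle, so 37 mm over button and back, 32 with it squeezed in. Pinched from above at this height, fingers closing along x. Hose barb 16 mm long on the -y end.
- lock (a joint): How far the round grey lock button (diameter 18 mm, 7 mm proud of the head's front face) is pushed in, to collector +x: 0 out, 0.005 m right in; 4 N to start, 8 N right in; springs out. The latch holds the parked arm until the button is in by 0.004 m; drawn out 15 mm, the arm is free, button in or not. Let go, it runs back and stops 13 mm out, on the latch.
- boom (a joint): How far the arm is drawn out: 0 parked over the drain, grows as the head moves to collector -y, end stop 0.138 m. Rows at 0.040, 0.062, 0.084, 0.106, 0.128 m, each with a long black line round the graduated bar that is level with the sleeve's mouth when the nozzle is over that row (short lines half-way). A spring draws the arm back with 3 to 4 N all the way; slow motion adds little.
- sleeve_mouth (a point): Middle of the open mouth (facing -y) of the arm's fixed aluminium sleeve, collector y = +90 mm, 215 mm above the bench. Sleeve 50 mm wide (x), 40 high, running to +y into the column; the slot on its top shows the graduated bar, which slides out of the mouth to -y. Parked, the head stands 3 mm from it.
- nozzle (a point): Tip of the steel nozzle (6 mm diameter) under the head, 39 mm straight below point head, 176 mm above the bench, 24 mm above the mouth of an open tube.
- tube_open_mouth (a point): Centre of the mouth of the one open amber glass tube (no stopper), diameter 16, 100 mm long, loose and upright in one of the five holes of the rack's middle column, straight below the arm (collector x = 0, y = +25, +3, -19, -41 or -63 mm); mouth 152 mm above the bench. The other four hold stoppered tubes (tops at 164 mm), and so do some holes of the outer columns, 24 mm to either side; there is no other open tube.
- tube_a: Tube with a dark rubber stopper in another hole of the middle column, diameter 16 (stopper 19), 112 mm tall; origin at the centre of its foot, z up.
- tube_b: Tube with a dark rubber stopper in another hole of the middle column, diameter 16 (stopper 19), 112 mm tall; origin at the centre of its foot, z up.
- tube_c: Tube with a dark rubber stopper in another hole of the middle column, diameter 16 (stopper 19), 112 mm tall; origin at the centre of its foot, z up.
- tube_d: Tube with a dark rubber stopper in another hole of the middle column, diameter 16 (stopper 19), 112 mm tall; origin at the centre of its foot, z up.
- vial: Small capped vial standing loose on the deck to the right of the rack, diameter 22, 45 mm tall; origin under its centre. Leave it alone.
- reagent: Amber reagent bottle on the bench to the right, diameter 72, 170 mm tall; origin under its centre. Leave it alone.
- beaker: Glass beaker on the bench to the right, diameter 72, 85 mm tall; origin under its centre. Leave it alone.
- marker: Marker pen lying on top of the collector's rear housing, 135 mm long, 13 mm thick; origin under its middle, x along it. Leave it alone.
- timer: Flat white bench timer on the bench to the right, 60 x 75 x 20 mm; origin under its centre. Leave it alone.
Mind the look-alikes: they are no part of the job. What is shaped like the tube_a but green is not meant.

How it is judged:
On the way, in this order (a step that is already met when the one before it is completed fails the run):
1. the square key is pressed fully down, alone (value of joint key_square above 0.003 m and value of joint each of key_bar, key_round, key_up, key_down below 0.0015 m), for 0.05 s.
2. then, the square key up again, the bar key is pressed fully down, alone (value of joint key_bar above 0.003 m and value of joint each of key_square, key_round, key_up, key_down below 0.0015 m), for 0.05 s.
3. then, the bar key up again, the round key is pressed fully down, alone (value of joint key_round above 0.003 m and value of joint each of key_square, key_bar, key_up, key_down below 0.0015 m), for 0.05 s.
4. then the fingers squeeze the lock button in and draw the arm off its latch (value of joint lock above 0.003 m and value of joint boom above 0.012 m and contact force between the fingers and boom above 2 N), for 0.1 s.
At the end, for the whole second after the job is handed in: Through the last second the nozzle tip is within 5 mm (seen from above) of the centre of the open tube's mouth; the arm is at rest (below 5 mm/s) with the fingers gripping its head (over 3 N); all keys are up and the five tubes of the middle column stand upright (horizontal distance between nozzle and tube_open_mouth below 0.005 m and value of joint boom between 0.03 and 0.136 m and velocity of joint boom between -0.005 and 0.005 m/s and contact force between the fingers and boom above 3 N and value of joint each of key_square, key_bar, key_round, key_up, key_down below 0.001 m and angle between each of tube_open_mouth, tube_a, tube_b, tube_c, tube_d's own z axis and vertical below 0.15 rad); the arm keeps its last pose, push and grip.
It fails at once if a triangular key is pressed (value of joint any of key_up, key_down above 0.002 m).
It fails at once if a tube of the middle column is pushed over or lifted out (angle between any of tube_open_mouth, tube_a, tube_b, tube_c, tube_d's own z axis and vertical above 0.3 rad or distance of any of tube_open_mouth, tube_a, tube_b, tube_c, tube_d from where it was at the start of the episode above 0.015 m).
It fails at once if the vial, reagent bottle, beaker, marker or timer is shifted by more than 30 mm (distance of any of vial, reagent, beaker, marker, timer from where it was at the start of the episode above 0.03 m).
It also fails if it takes over 48 s, if anything falls off the work surface, if the arm or the gripper's body presses on something with over 40 N, if the wrist force passes 120 N, or if a joint passes its speed limit or range.

## Working session

There is one attempt and no reset: what is moved stays moved. The work goes in short steps, Python scripts to look and compute and a tool call to move; the robot and the scene stay as the last step left them, time stands still between calls to the robot, and variables do not carry over. Pictures are saved under pics/ and viewed, and the job is handed in when it is done.

Besides the shell and the picture viewer there is one more tool, called after "Request:" by a JSON object that holds its "api" and its "payload". send_rows: Moves the arm, as the interface text tells. Its arguments: {"type":"object","properties":{"plan":{"type":"array","items":{"type":"object","properties":{"x":{"type":"number"},"y":{"type":"number"},"z":{"type":"number"},"wx":{"type":"number"},"wy":{"type":"number"},"wz":{"type":"number"}}}},"gripper":{"type":"number"},"newtons":{"type":"number"}},"required":["plan"]}

```bash
mkdir -p pics; ls
python3 - <<'E'
from bench import status,get_image,camera_model,env
import cv2,numpy as np
s=status.get_state()
for k in s: print(k,np.round(s[k],4))
print(env.grip_depth)
for n in ("scene","side","wrist"):
    m=camera_model(n);print(n,m["fx"],m["cx"],m["cy"],np.round(m["T"],4).tolist())
    cv2.imwrite(f"pics/{n}0.png",get_image(n))
E
```

```text
pics
clock 0.0
qpos [-0.2234  0.3134  1.4984  0.      1.331  -0.2234]
qd [ 0.0008  0.0007  0.0004 -0.0006  0.0023 -0.    ]
effort [-6.00000e-04 -4.12261e+01 -2.59742e+01 -4.00000e-04  4.10000e-03
 -0.00000e+00]
tcp_pos [5.247e-01 1.000e-04 2.307e-01]
tool_rot [-3.1413e+00  0.0000e+00  1.9000e-03]
contact_force [ 0.5262  0.4886 -0.1252]
torque [-0.0252 -0.0134 -0.0296]
gripper_width 0.0858
0.0187
scene 442.50522707784125 280.8268966459074 207.9233613534028 [[0.5342, 0.7286, -0.4287, 1.0119], [0.8453, -0.4582, 0.2748, -0.4575], [0.0038, -0.5092, -0.8606, 1.0067], [0.0, 0.0, 0.0, 1.0]]
side 528.4269970249396 286.3797159537526 213.45247103684045 [[0.8483, -0.2708, 0.4549, -0.0069], [-0.5294, -0.4421, 0.7241, -1.1288], [0.005, -0.8551, -0.5184, 0.8297], [0.0, 0.0, 0.0, 1.0]]
wrist 377.35974598359144 282.6219992971447 207.9570246710045 [[1.0, 0.0003, -0.0, 0.524], [0.0002, -0.9488, -0.3159, 0.082], [-0.0001, 0.3159, -0.9488, 0.3743], [0.0, 0.0, 0.0, 1.0]]
```

View pics/scene0.png

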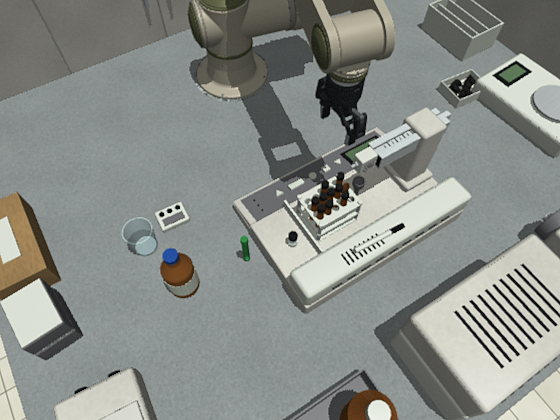

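View pics/side0.png

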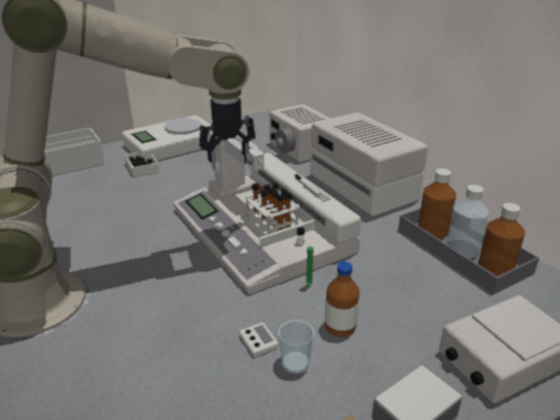

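View pics/wrist0.png

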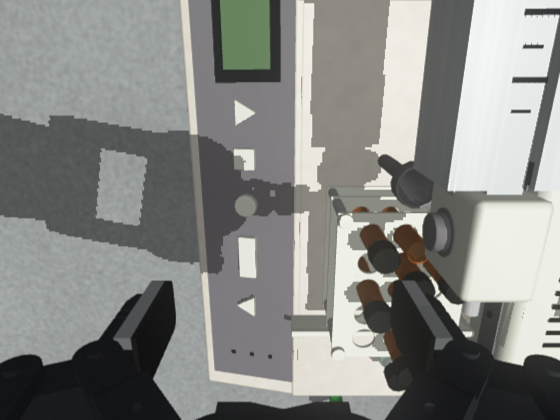

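Run:
```python
import cv2
w=cv2.imread("pics/wrist0.png");s=cv2.imread("pics/scene0.png");d=cv2.imread("pics/side0.png")
def c(im,x0,y0,x1,y1,f,n): cv2.imwrite("pics/"+n,cv2.resize(im[y0:y1,x0:x1],None,fx=f,fy=f,interpolation=cv2.INTER_CUBIC))
c(w,180,90,320,400,2.0*0.95,"w_keys.png");c(w,320,90,560,400,1.9,"w_rack.png")
c(s,220,90,480,310,3,"s_c.png");c(d,165,120,365,295,4*.85,"d_c.png")
```

```text
(no output)
```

View pics/w_keys.png

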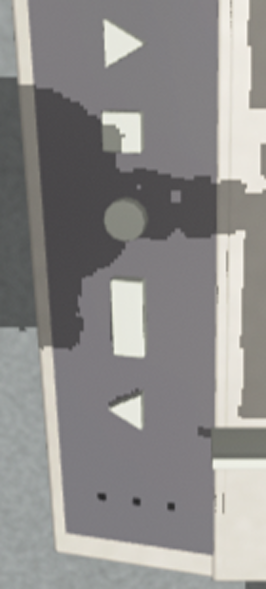

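View pics/w_rack.png

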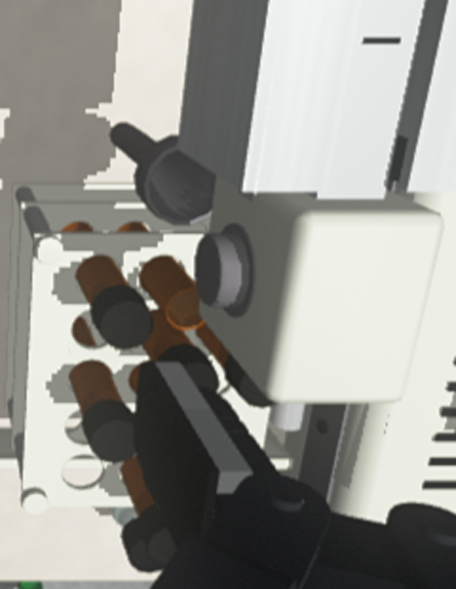

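View pics/s_c.png

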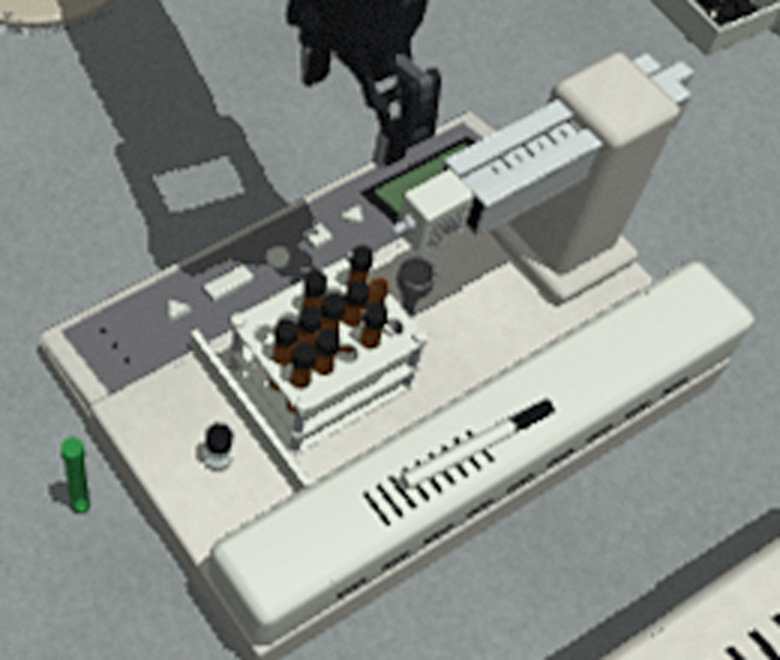

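View pics/d_c.png

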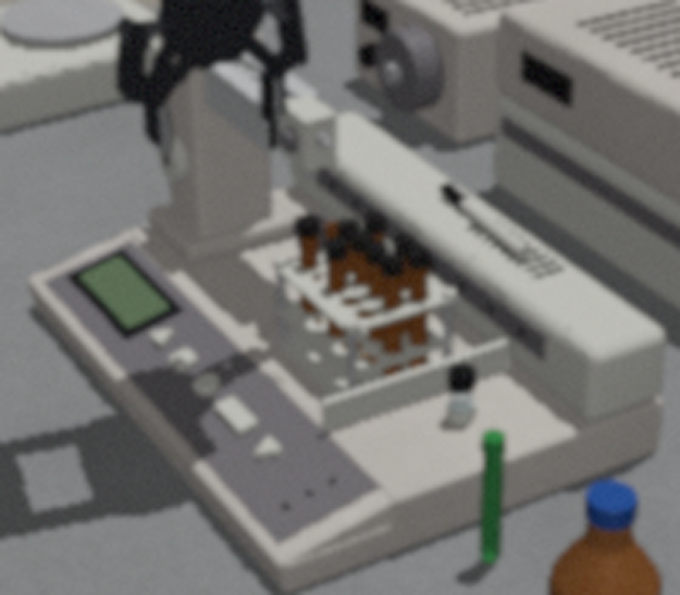

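```bash
cat > h.py <<'E'
import numpy as np,cv2
from scipy.optimize import least_squares
def proj(m,P):
    T=np.array(m["T"]);p=(np.asarray(P)-T[:3,3])@T[:3,:3]
    return np.array([m["fx"]*p[0]/p[2]+m["cx"],m["fy"]*p[1]/p[2]+m["cy"]])
def ray(m,u,v,z):
    T=np.array(m["T"]);d=T[:3,:3]@np.array([(u-m["cx"])/m["fx"],(v-m["cy"])/m["fy"],1]);return T[:3,3]+d*(z-T[2,3])/d[2]
def W(p,q):
    c,s=np.cos(p[2]),np.sin(p[2]);return np.array([p[0]+c*q[0]-s*q[1],p[1]+s*q[0]+c*q[1],q[2]])
KY=dict(u=.105,s=.065,r=.022,b=-.030,d=-.083)
E
python3 - <<'E'
from h import *
from bench import camera_model
M={n:camera_model(n) for n in("scene","side","wrist")}
K={"wrist":dict(u=(241.6,112.6),s=(244.2,159.5),r=(245.8,205.3),b=(247.4,257.4),d=(249.3,306.3)),
"scene":dict(u=(337.7,161),s=(326,168),r=(312.7,175.7),b=(296.3,183.7),d=(279.3,192.7)),
"side":dict(u=(212.1,218.5),s=(218.5,224.7),r=(225.6,232.9),b=(234.7,241.5),d=(243.5,250.9))}
H=[("wrist",(-.015,.087,.24),(480.5,199.5)),("wrist",(.015,.087,.24),(552,199.5)),("wrist",(.015,.043,.24),(531.6,301.6)),("wrist",(-.015,.043,.24),(464.7,300.5)),("scene",(0,.065,.24),(366,155))]
sg={"wrist":2,"scene":1,"side":1.}
def res(p,full=False):
    r=[];lab=[]
    for n in K:
        for k,uv in K[n].items():
            e=(proj(M[n],W(p,(p[3],KY[k],p[4])))-uv); lab.append((n,k,e.round(1))); r+=list(e/sg[n])
    for n,q,uv in H:
        e=proj(M[n],W(p,q))-uv; lab.append((n,q,e.round(1))); r+=list(e/sg[n]/1.5)
    return lab if full else np.array(r)
o=least_squares(res,[.56,0,0,-.13,.06],loss="soft_l1");print(o.x.round(4),o.cost)
for l in res(o.x,True):print(*l)
p=o.x
for y in(.025,.003,-.019,-.041,-.063):print(y,[proj(M[n],W(p,(0,y,.152))).round(1).tolist() for n in M],W(p,(0,y,.152)))
np.save("p.npy",p)
E
```

```text
[ 0.6126 -0.0464  0.0096 -0.1219  0.0433] 6.342191983842942
wrist u [0.7 0.1]
wrist s [ 0.  -0.4]
wrist r [ 0.4 -0. ]
wrist b [ 0.9 -1. ]
wrist d [ 1.  -2.2]
scene u [-0.3  0.3]
scene s [-0.6 -0.1]
scene r [-0.5 -0.7]
scene b [-0.4  0.1]
scene d [-0.5  0.4]
side u [-0.3 -0.2]
side s [-0.4 -0. ]
side r [-0.5 -1. ]
side b [-0.6 -0.4]
side d [ 0.2 -0. ]
wrist (-0.015, 0.087, 0.24) [-2.9  0.5]
wrist (0.015, 0.087, 0.24) [ 6.3 -0.2]
wrist (0.015, 0.043, 0.24) [2.9 0.5]
wrist (-0.015, 0.043, 0.24) [-3.6  2.2]
scene (0, 0.065, 0.24) [ 0.4 -1.8]
0.025 [[346.3, 183.9], [262.7, 184.8], [419.3, 251.2]] [ 0.612325   -0.02142846  0.152     ]
0.003 [[338.7, 188.2], [266.8, 188.1], [415.8, 281.4]] [ 0.61253598 -0.04342745  0.152     ]
-0.019 [[331.0, 192.6], [271.1, 191.4], [412.5, 310.0]] [ 0.61274695 -0.06542644  0.152     ]
-0.041 [[323.2, 197.0], [275.4, 194.9], [409.4, 337.1]] [ 0.61295793 -0.08742542  0.152     ]
-0.063 [[315.3, 201.4], [279.8, 198.4], [406.4, 362.8]] [ 0.6131689  -0.10942441  0.152     ]
```

```bash
cat >> h.py <<'E'
from scipy.spatial.transform import Rotation as R
def rows(pos,tilt,yaw=None):
    from bench import status
    s=status.get_state();Rc=R.from_rotvec(s["tool_rot"])
    p=np.load("p.npy");yaw=p[2] if yaw is None else yaw
    Rt=R.from_euler("z",yaw)*R.from_euler("y",-tilt)*R.from_euler("x",np.pi)
    d=Rc.inv().apply(np.array(pos)-s["tcp_pos"])/.5
    w=(Rc.inv()*Rt).as_rotvec()/np.pi
    print("rows",d.round(4),w.round(4),"t",round(float(s["clock"]),2),"tcp",np.round(s["tcp_pos"],4),"F",np.round(s["contact_force"],1))
def key(k,h):
    p=np.load("p.npy");return W(p,(p[3]-h*np.sin(.2),KY[k],p[4]+h*np.cos(.2)))
E
python3 - <<'E'
from h import *
for k in "srb":print(k,key(k,0))
rows(key("s",.02),.2)
w=cv2.imread("pics/wrist0.png");s=cv2.imread("pics/scene0.png")
a=cv2.resize(w[220:320,360:460],None,fx=4,fy=4,interpolation=2);b=cv2.resize(s[165:225,305:365],(400,400),interpolation=2)
cv2.imwrite("pics/open.png",np.hstack([a,b]))
E
```

```text
s [0.49004815 0.01740072 0.04325706]
r [ 0.49046051 -0.02559731  0.04325706]
b [ 0.49095918 -0.07759491  0.04325706]
rows [-0.0772 -0.0346  0.3362] [ 0.0002  0.0639 -0.0031] t 0.15 tcp [0.5248 0.     0.2309] F [-0.3  1.6 -0.6]
```

View pics/open.png

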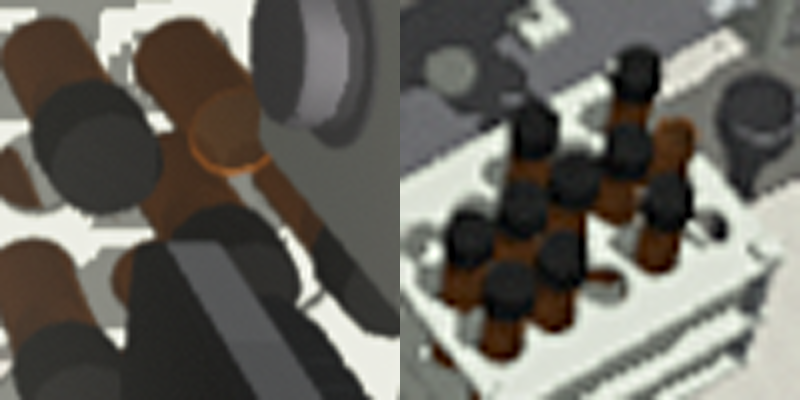

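The stopperless tube with the orange rim is at wrist (417,252) and scene (346,186). That matches the middle column, row y=+25, so the boom target is 0.040. The dark-topped neighbours don't fit, and neither does the green tube off the deck. I'll go to the square key with the fingers shut.

Request:
{"api": "send_rows", "payload": {"plan": [{"x": -0.02, "y": -0.01, "z": 0.08, "wx": 0, "wy": 0.03, "wz": -0.003}, {"x": -0.04, "y": -0.02, "z": 0.16, "wx": 0, "wy": 0.064, "wz": -0.003}, {"x": -0.06, "y": -0.03, "z": 0.24, "wx": 0, "wy": 0.064, "wz": -0.003}, {"x": -0.077, "y": -0.0346, "z": 0.3, "wx": 0, "wy": 0.064, "wz": -0.003}, {"x": -0.077, "y": -0.0346, "z": 0.336, "wx": 0, "wy": 0.064, "wz": -0.003}, {"x": -0.077, "y": -0.0346, "z": 0.336, "wx": 0, "wy": 0.064, "wz": -0.003}, {"x": -0.077, "y": -0.0346, "z": 0.336, "wx": 0, "wy": 0.064, "wz": -0.003}, {"x": -0.077, "y": -0.0346, "z": 0.336, "wx": 0, "wy": 0.064, "wz": -0.003}], "gripper": -1, "newtons": 40}}

```text
clock: 0.95
tcp_pos: [0.4873, 0.0171, 0.0644]
tool_rot: [3.125, 0.015, 0.318]
contact_force: [-0.6, -0.2, 0.2]
gripper_width: 0.0003
```

Run:
```python
from h import *
from bench import *
rows(key("s",.003),.2)
m=camera_model("wrist")
print([proj(m,key(k,0)).round(1).tolist() for k in "usrbd"],proj(m,status.get_state()["tcp_pos"]))
cv2.imwrite("pics/w1.png",get_image("wrist"))
cv2.imwrite("pics/s1.png",cv2.resize(get_image("side")[150:300,160:360],None,fx=4,fy=4,interpolation=2))
```

```text
rows [-0.0032 -0.0006  0.0366] [ 0.0005 -0.001   0.    ] t 0.95 tcp [0.4873 0.0171 0.0644] F [-0.6 -0.2  0.2]
[[280.2, 180.1], [280.4, 260.5], [280.5, 335.4], [280.6, 413.0], [280.8, 480.7]] [283.87374029 283.40620963]
```

View pics/w1.png

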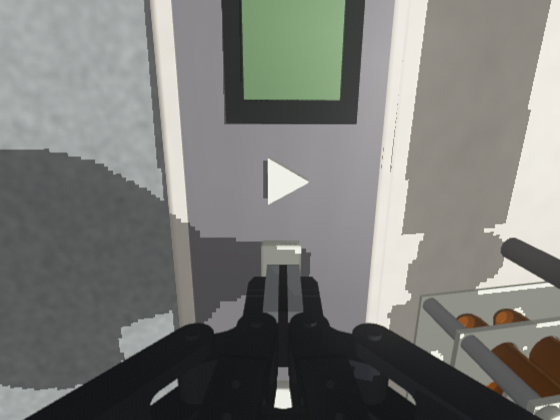

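View pics/s1.png

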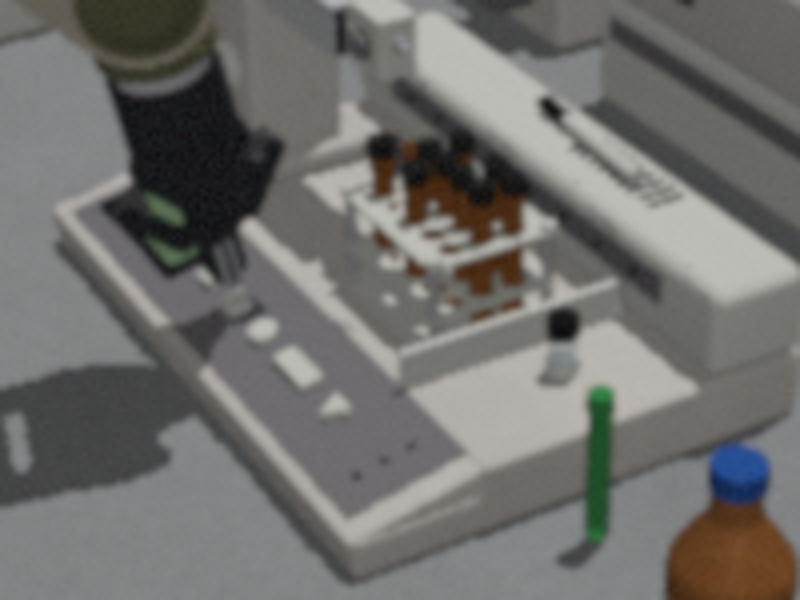

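Request:
{"api": "send_rows", "payload": {"plan": [{"x": -0.003, "z": 0.02}, {"x": -0.003, "z": 0.034}, {"x": -0.003, "z": 0.038}, {"x": -0.003, "z": 0.041}, {"x": -0.003, "z": 0.044}, {"x": -0.003, "z": 0.044}]}}

```text
invalid input at $.plan[0]: expected keys x, y, z, wx, wy, wz
```

Request:
{"api": "send_rows", "payload": {"plan": [{"x": -0.003, "y": 0, "z": 0.02, "wx": 0, "wy": 0, "wz": 0}, {"x": -0.003, "y": 0, "z": 0.034, "wx": 0, "wy": 0, "wz": 0}, {"x": -0.003, "y": 0, "z": 0.038, "wx": 0, "wy": 0, "wz": 0}, {"x": -0.003, "y": 0, "z": 0.041, "wx": 0, "wy": 0, "wz": 0}, {"x": -0.003, "y": 0, "z": 0.044, "wx": 0, "wy": 0, "wz": 0}, {"x": -0.003, "y": 0, "z": 0.044, "wx": 0, "wy": 0, "wz": 0}]}}

```text
clock: 1.65
tcp_pos: [0.4891, 0.0173, 0.0425]
tool_rot: [3.126, 0.016, 0.314]
contact_force: [-12.5, -0.5, 22.2]
gripper_width: -0.0002
```

Run:
```python
from h import *
from bench import *
rows(key("s",.0),.2)
cv2.imwrite("pics/w2.png",get_image("wrist"))
cv2.imwrite("pics/s2.png",cv2.resize(get_image("side")[150:300,160:360],None,fx=4,fy=4,interpolation=2))
rows(key("s",.0),.2)
```

```text
rows [ 0.0021 -0.0002 -0.001 ] [ 0.0003 -0.0002  0.0002] t 1.65 tcp [0.4891 0.0173 0.0425] F [-12.5  -0.5  22.2]
rows [ 0.0021 -0.0002 -0.001 ] [ 0.0003 -0.0002  0.0002] t 1.75 tcp [0.4891 0.0173 0.0425] F [-13.   -0.9  22. ]
```

View pics/w2.png

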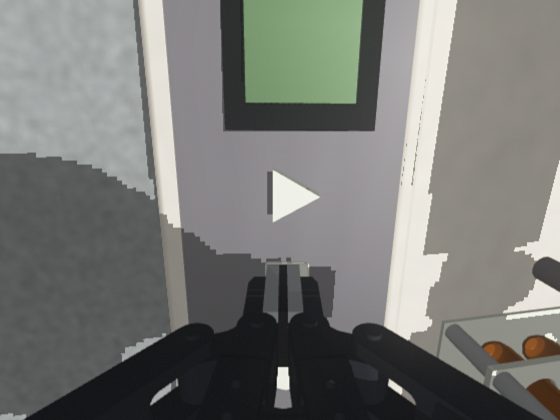

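View pics/s2.png

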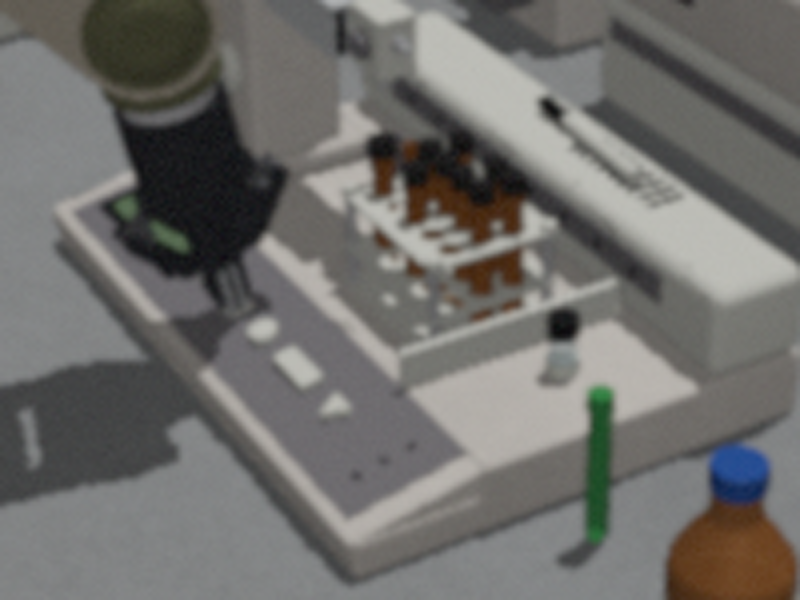

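Request:
{"api": "send_rows", "payload": {"plan": [{"x": 0, "y": 0, "z": -0.0025, "wx": 0, "wy": 0, "wz": 0}, {"x": 0, "y": 0, "z": -0.005, "wx": 0, "wy": 0, "wz": 0}, {"x": 0, "y": 0, "z": -0.005, "wx": 0, "wy": 0, "wz": 0}]}}

```text
clock: 2.05
tcp_pos: [0.4888, 0.0173, 0.044]
tool_rot: [-3.126, -0.015, -0.315]
contact_force: [-3.5, -0.5, 4.2]
gripper_width: -0.0001
```

Run:
```python
from h import *
rows(key("s",.0),.2)
```

```text
rows [ 0.0023 -0.0001  0.0019] [ 0.0003 -0.0002  0.    ] t 2.05 tcp [0.4888 0.0173 0.044 ] F [-3.5 -0.5  4.2]
```

Request:
{"api": "send_rows", "payload": {"plan": [{"x": 0, "y": 0, "z": -0.002, "wx": 0, "wy": 0, "wz": 0}, {"x": 0, "y": 0, "z": -0.004, "wx": 0, "wy": 0, "wz": 0}, {"x": 0, "y": 0, "z": -0.004, "wx": 0, "wy": 0, "wz": 0}]}}

```text
clock: 2.35
tcp_pos: [0.4884, 0.0173, 0.0458]
tool_rot: [-3.126, -0.015, -0.315]
contact_force: [-2.0, 0.7, 2.2]
gripper_width: -0.0002
```

Run:
```python
from h import *
rows(key("s",.0),.2)
```

```text
rows [ 0.0021 -0.0002  0.0056] [ 0.0003 -0.0003 -0.    ] t 2.35 tcp [0.4884 0.0173 0.0458] F [-2.   0.7  2.2]
```

Request:
{"api": "send_rows", "payload": {"plan": [{"x": 0.002, "y": 0, "z": -0.015, "wx": 0, "wy": 0, "wz": 0}, {"x": 0.002, "y": 0, "z": -0.03, "wx": 0, "wy": 0, "wz": 0}, {"x": 0.002, "y": 0.06, "z": -0.03, "wx": 0, "wy": 0, "wz": 0}, {"x": 0.002, "y": 0.13, "z": -0.03, "wx": 0, "wy": 0, "wz": 0}, {"x": 0.002, "y": 0.19, "z": -0.03, "wx": 0, "wy": 0, "wz": 0}, {"x": 0.002, "y": 0.19, "z": -0.03, "wx": 0, "wy": 0, "wz": 0}, {"x": 0.002, "y": 0.19, "z": -0.03, "wx": 0, "wy": 0, "wz": 0}]}}

```text
clock: 3.05
tcp_pos: [0.4874, -0.078, 0.0612]
tool_rot: [3.126, 0.013, 0.316]
contact_force: [-0.9, -0.3, -0.4]
gripper_width: -0.0001
```

Run:
```python
from h import *
from bench import *
rows(key("b",.0),.2)
m=camera_model("wrist")
print([proj(m,key(k,0.004)).round(1).tolist() for k in "usrbd"])
cv2.imwrite("pics/w3.png",get_image("wrist"))
```

```text
rows [-0.0002 -0.0007  0.0366] [ 0.0004 -0.0005 -0.0004] t 3.05 tcp [ 0.4874 -0.078   0.0612] F [-0.9 -0.3 -0.4]
[[283.4, -77.3], [283.4, 45.9], [283.5, 156.4], [283.5, 267.2], [283.6, 360.5]]
```

View pics/w3.png

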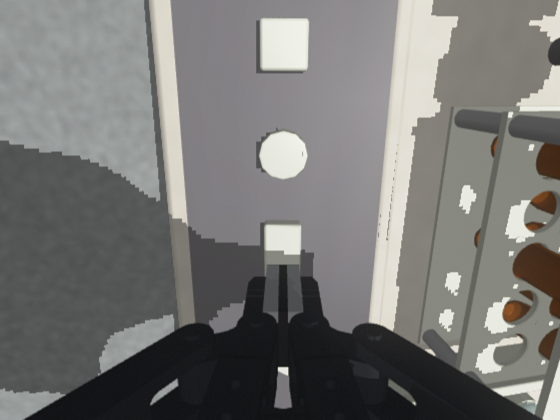

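Request:
{"api": "send_rows", "payload": {"plan": [{"x": 0, "y": 0, "z": 0.02, "wx": 0, "wy": 0, "wz": 0}, {"x": 0, "y": 0, "z": 0.03, "wx": 0, "wy": 0, "wz": 0}, {"x": 0, "y": 0, "z": 0.036, "wx": 0, "wy": 0, "wz": 0}, {"x": 0, "y": 0, "z": 0.036, "wx": 0, "wy": 0, "wz": 0}, {"x": 0, "y": 0, "z": 0.036, "wx": 0, "wy": 0, "wz": 0}]}}

```text
clock: 3.6
tcp_pos: [0.4908, -0.0768, 0.0432]
tool_rot: [-3.125, -0.016, -0.314]
contact_force: [-2.7, 3.7, 7.0]
gripper_width: 0.0002
```

Request:
{"api": "send_rows", "payload": {"plan": [{"x": 0, "y": 0, "z": 0.0012, "wx": 0, "wy": 0, "wz": 0}, {"x": 0, "y": 0, "z": 0.0012, "wx": 0, "wy": 0, "wz": 0}, {"x": 0, "y": 0, "z": 0.0012, "wx": 0, "wy": 0, "wz": 0}]}}

```text
clock: 3.9
tcp_pos: [0.4909, -0.0768, 0.043]
tool_rot: [-3.125, -0.016, -0.314]
contact_force: [-6.5, 4.0, 15.2]
gripper_width: -0.0001
```

Run:
```python
from h import *
from bench import *
rows(key("b",.0),.2)
cv2.imwrite("pics/s4.png",cv2.resize(get_image("side")[150:300,160:360],None,fx=4,fy=4,interpolation=2))
```

```text
rows [ 0.0002  0.0015 -0.0004] [-0.     -0.0001  0.0003] t 3.9 tcp [ 0.4909 -0.0768  0.043 ] F [-6.5  4.  15.2]
```

View pics/s4.png

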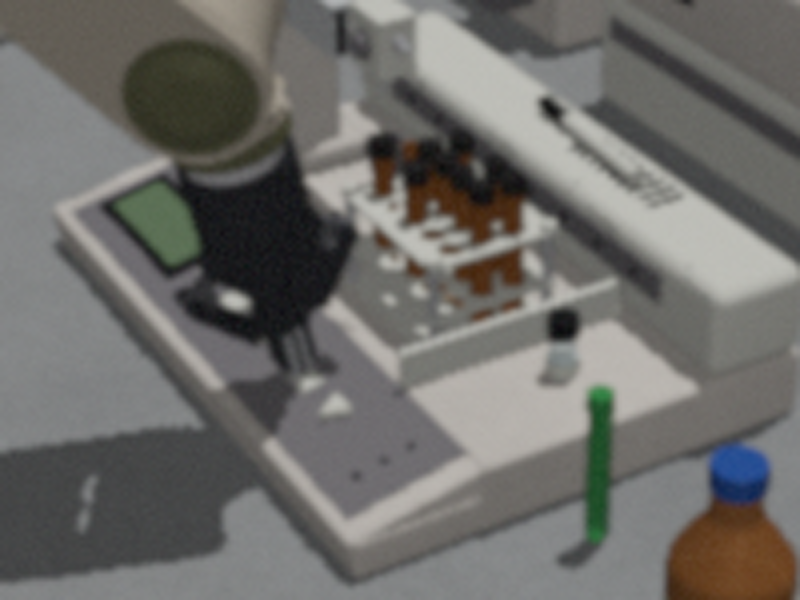

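Request:
{"api": "send_rows", "payload": {"plan": [{"x": 0, "y": 0, "z": -0.012, "wx": 0, "wy": 0, "wz": 0}, {"x": 0, "y": 0, "z": -0.03, "wx": 0, "wy": 0, "wz": 0}, {"x": 0, "y": -0.05, "z": -0.036, "wx": 0, "wy": 0, "wz": 0}, {"x": 0, "y": -0.105, "z": -0.036, "wx": 0, "wy": 0, "wz": 0}, {"x": 0, "y": -0.105, "z": -0.036, "wx": 0, "wy": 0, "wz": 0}, {"x": 0, "y": -0.105, "z": -0.036, "wx": 0, "wy": 0, "wz": 0}]}}

```text
clock: 4.55
tcp_pos: [0.4871, -0.025, 0.0604]
tool_rot: [3.126, 0.017, 0.316]
contact_force: [0.1, -0.1, -0.9]
gripper_width: 0.0001
```

Run:
```python
from h import *
from bench import *
rows(key("r",.0),.2)
cv2.imwrite("pics/s5.png",cv2.resize(get_image("side")[150:300,160:360],None,fx=4,fy=4,interpolation=2))
```

```text
rows [-0.0003  0.0012  0.0349] [ 0.0003 -0.0004  0.0004] t 4.55 tcp [ 0.4871 -0.025   0.0604] F [ 0.1 -0.1 -0.9]
```

View pics/s5.png

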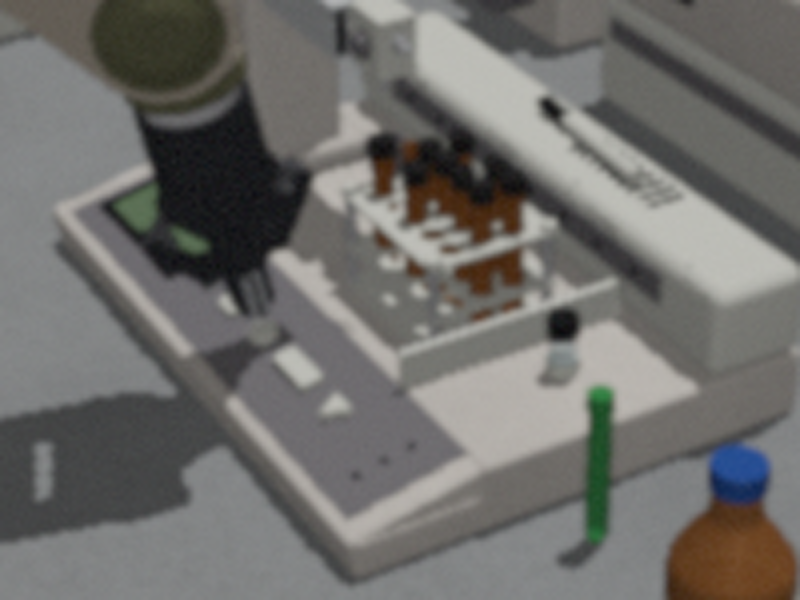

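The fingers are above the round key at (265,333) in the crop. Next is the round press.

Request:
{"api": "send_rows", "payload": {"plan": [{"x": 0, "y": 0.001, "z": 0.02, "wx": 0, "wy": 0, "wz": 0}, {"x": 0, "y": 0.001, "z": 0.03, "wx": 0, "wy": 0, "wz": 0}, {"x": 0, "y": 0.001, "z": 0.035, "wx": 0, "wy": 0, "wz": 0}, {"x": 0, "y": 0.001, "z": 0.0355, "wx": 0, "wy": 0, "wz": 0}, {"x": 0, "y": 0.001, "z": 0.0355, "wx": 0, "wy": 0, "wz": 0}]}}

```text
clock: 5.1
tcp_pos: [0.4906, -0.0264, 0.0431]
tool_rot: [3.125, 0.015, 0.315]
contact_force: [-6.0, -3.7, 9.6]
gripper_width: -0.0002
```

Request:
{"api": "send_rows", "payload": {"plan": [{"x": 0, "y": 0, "z": 0.0008, "wx": 0, "wy": 0, "wz": 0}, {"x": 0, "y": 0, "z": 0.0008, "wx": 0, "wy": 0, "wz": 0}, {"x": 0, "y": 0, "z": -0.012, "wx": 0, "wy": 0, "wz": 0}, {"x": 0, "y": 0, "z": -0.05, "wx": 0, "wy": 0, "wz": 0}, {"x": 0, "y": 0, "z": -0.12, "wx": 0, "wy": 0, "wz": 0}, {"x": 0, "y": 0, "z": -0.2, "wx": 0, "wy": 0, "wz": 0}, {"x": 0, "y": 0, "z": -0.28, "wx": 0, "wy": 0, "wz": 0}, {"x": 0, "y": 0, "z": -0.36, "wx": 0, "wy": 0, "wz": 0}, {"x": 0, "y": 0, "z": -0.44, "wx": 0, "wy": 0, "wz": 0}, {"x": 0, "y": 0, "z": -0.52, "wx": 0, "wy": 0, "wz": 0}, {"x": 0, "y": 0, "z": -0.56, "wx": 0, "wy": 0, "wz": 0}, {"x": 0, "y": 0, "z": -0.56, "wx": 0, "wy": 0, "wz": 0}]}}

```text
clock: 6.3
tcp_pos: [0.4351, -0.0263, 0.3195]
tool_rot: [3.123, 0.014, 0.322]
contact_force: [0.4, 0.3, -0.6]
gripper_width: -0.0002
```

Run:
```python
from h import *
rows((.600,.018,.32),0)
```

```text
rows [ 0.3239 -0.0857  0.0663] [ 0.0008 -0.0654 -0.0001] t 6.3 tcp [ 0.4351 -0.0263  0.3195] F [ 0.4  0.3 -0.6]
```

Request:
{"api": "send_rows", "payload": {"plan": [{"x": 0.08, "y": -0.02, "z": 0.016, "wx": 0, "wy": -0.03, "wz": 0}, {"x": 0.16, "y": -0.04, "z": 0.033, "wx": 0, "wy": -0.065, "wz": 0}, {"x": 0.24, "y": -0.065, "z": 0.05, "wx": 0, "wy": -0.065, "wz": 0}, {"x": 0.324, "y": -0.086, "z": 0.066, "wx": 0, "wy": -0.065, "wz": 0}, {"x": 0.324, "y": -0.086, "z": 0.066, "wx": 0, "wy": -0.065, "wz": 0}, {"x": 0.324, "y": -0.086, "z": 0.066, "wx": 0, "wy": -0.065, "wz": 0}, {"x": 0.324, "y": -0.086, "z": 0.066, "wx": 0, "wy": -0.065, "wz": 0}, {"x": 0.324, "y": -0.086, "z": 0.066, "wx": 0, "wy": -0.065, "wz": 0}], "gripper": 1}}

```text
clock: 7.1
tcp_pos: [0.5988, 0.0183, 0.3177]
tool_rot: [3.14, 0.014, -0.004]
contact_force: [0.4, -0.4, 0.0]
gripper_width: 0.0856
```

Run:
```python
from h import *
from bench import *
rows((.600,.018,.32),0)
m=camera_model("wrist");p=np.load("p.npy")
im=get_image("wrist");cv2.imwrite("pics/w6.png",im)
cv2.imwrite("pics/w6c.png",cv2.resize(im[60:330,130:490],(800,600),interpolation=2))
f=lambda q:((proj(m,W(p,q))-[130,60])*800/360).round(0).tolist()
print("head top",[f((a,b,.24)) for a in(-.015,.015) for b in(.043,.087)],"button",f((-.022,.065,.215)),"open",f((0,.025,.152)),"sleeve top edge",[f((a,.09,.235)) for a in(-.025,.025)], "s",f((p[3],.065,p[4])))
np.save("m6.npy",m["T"])
```

```text
rows [ 0.0023  0.0007 -0.0046] [ 0.0003  0.0008 -0.0002] t 7.1 tcp [0.5988 0.0183 0.3177] F [ 0.4 -0.4  0. ]
head top [[336.0, 427.0], [335.0, 280.0], [439.0, 427.0], [445.0, 280.0]] button [313.0, 328.0] open [375.0, 374.0] sleeve top edge [[299.0, 265.0], [480.0, 265.0]] s [126.0, 220.0]
```

View pics/w6c.png

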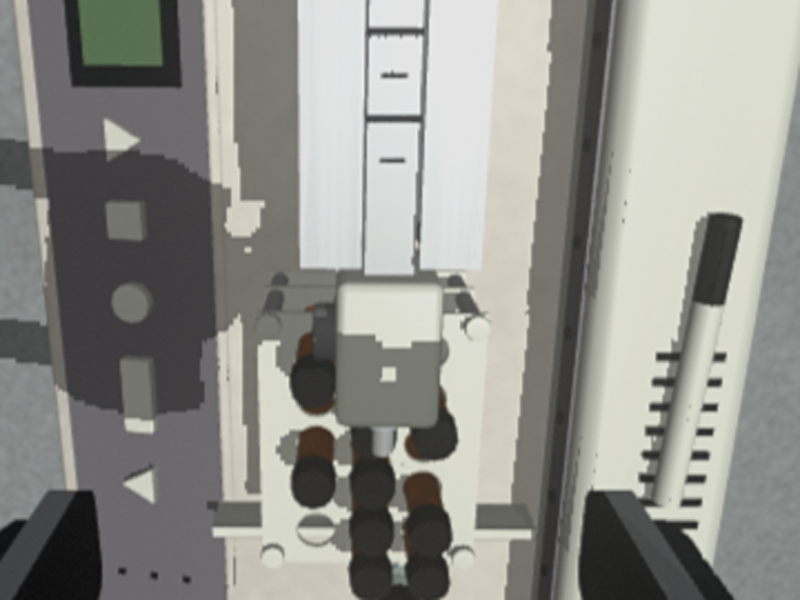

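Run:
```python
from h import *
p=np.load("p.npy")
t=W(p,(-.001,.065,.193));print(t);rows(t,0)
```

```text
[0.61094146 0.01856011 0.193     ]
rows [ 0.0246 -0.0006  0.2497] [ 0.0004  0.0007 -0.0003] t 7.15 tcp [0.5989 0.0183 0.3179] F [-0.2 -0.2 -1. ]
```

Request:
{"api": "send_rows", "payload": {"plan": [{"x": 0.0245, "y": -0.0006, "z": 0.04, "wx": 0, "wy": 0, "wz": 0}, {"x": 0.0245, "y": -0.0006, "z": 0.09, "wx": 0, "wy": 0, "wz": 0}, {"x": 0.0245, "y": -0.0006, "z": 0.14, "wx": 0, "wy": 0, "wz": 0}, {"x": 0.0245, "y": -0.0006, "z": 0.19, "wx": 0, "wy": 0, "wz": 0}, {"x": 0.0245, "y": -0.0006, "z": 0.23, "wx": 0, "wy": 0, "wz": 0}, {"x": 0.0245, "y": -0.0006, "z": 0.25, "wx": 0, "wy": 0, "wz": 0}, {"x": 0.0245, "y": -0.0006, "z": 0.25, "wx": 0, "wy": 0, "wz": 0}, {"x": 0.0245, "y": -0.0006, "z": 0.25, "wx": 0, "wy": 0, "wz": 0}]}}

```text
clock: 7.95
tcp_pos: [0.6117, 0.0187, 0.1934]
tool_rot: [3.14, 0.014, -0.002]
contact_force: [-0.1, 0.4, 0.6]
gripper_width: 0.0853
```

Run:
```python
from h import *
from bench import *
p=np.load("p.npy")
rows(W(p,(-.001,.065,.193)),0)
cv2.imwrite("pics/w7.png",get_image("wrist"))
cv2.imwrite("pics/s7.png",cv2.resize(get_image("side")[80:230,160:360],None,fx=4,fy=4,interpolation=2))
```

```text
rows [-0.0016  0.0003  0.0008] [ 0.0004  0.0004 -0.0001] t 7.95 tcp [0.6117 0.0187 0.1934] F [-0.1  0.4  0.6]
```

View pics/w7.png

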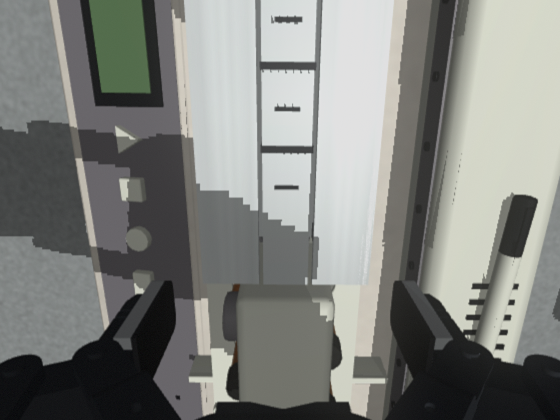

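View pics/s7.png

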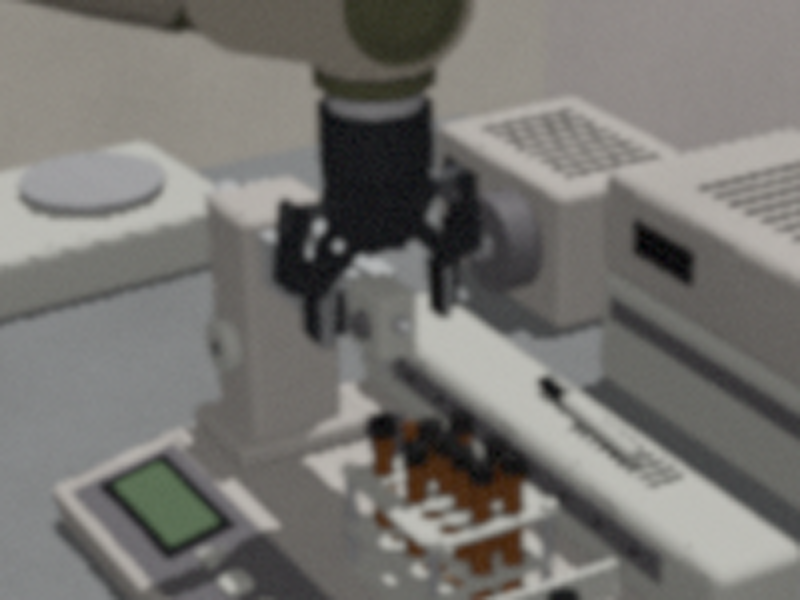

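The head sits between the open fingers, with the button on the front side. I'll close at 30 N.

Request:
{"api": "send_rows", "payload": {"plan": [{"x": -0.001, "y": 0, "z": 0, "wx": 0, "wy": 0, "wz": 0}, {"x": -0.001, "y": 0, "z": 0, "wx": 0, "wy": 0, "wz": 0}, {"x": -0.001, "y": 0, "z": 0, "wx": 0, "wy": 0, "wz": 0}, {"x": -0.001, "y": 0, "z": 0, "wx": 0, "wy": 0, "wz": 0}, {"x": -0.001, "y": 0, "z": 0, "wx": 0, "wy": 0, "wz": 0}, {"x": -0.001, "y": 0, "z": 0, "wx": 0, "wy": 0, "wz": 0}, {"x": -0.001, "y": 0, "z": 0, "wx": 0, "wy": 0, "wz": 0}, {"x": -0.001, "y": 0, "z": 0, "wx": 0, "wy": 0, "wz": 0}, {"x": -0.001, "y": 0, "z": 0, "wx": 0, "wy": 0, "wz": 0}, {"x": -0.001, "y": 0, "z": 0, "wx": 0, "wy": 0, "wz": 0}], "gripper": -1, "newtons": 30}}

```text
clock: 9.05
tcp_pos: [0.6113, 0.0188, 0.1925]
tool_rot: [3.14, 0.015, -0.003]
contact_force: [4.2, 0.6, 5.9]
gripper_width: 0.0315
```

Run:
```python
from h import *
from bench import *
p=np.load("p.npy")
rows(W(p,(-.001,.065,.193)),0)
cv2.imwrite("pics/w8.png",get_image("wrist"))
```

```text
rows [-0.0008  0.0006 -0.0009] [ 0.0003  0.0005 -0.0001] t 9.05 tcp [0.6113 0.0188 0.1925] F [4.2 0.6 5.9]
```

View pics/w8.png

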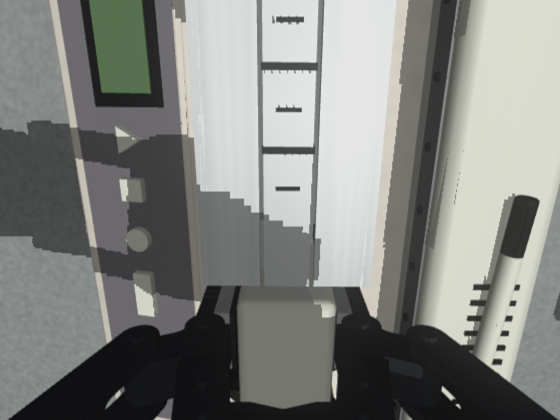

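Request:
{"api": "send_rows", "payload": {"plan": [{"x": 0, "y": 0.006, "z": 0, "wx": 0, "wy": 0, "wz": 0}, {"x": 0, "y": 0.014, "z": 0, "wx": 0, "wy": 0, "wz": 0}, {"x": 0, "y": 0.022, "z": 0, "wx": 0, "wy": 0, "wz": 0}, {"x": 0, "y": 0.03, "z": 0, "wx": 0, "wy": 0, "wz": 0}, {"x": 0, "y": 0.038, "z": 0, "wx": 0, "wy": 0, "wz": 0}, {"x": 0, "y": 0.046, "z": 0, "wx": 0, "wy": 0, "wz": 0}, {"x": 0, "y": 0.054, "z": 0, "wx": 0, "wy": 0, "wz": 0}, {"x": 0, "y": 0.062, "z": 0, "wx": 0, "wy": 0, "wz": 0}, {"x": 0, "y": 0.07, "z": 0, "wx": 0, "wy": 0, "wz": 0}, {"x": 0, "y": 0.076, "z": 0, "wx": 0, "wy": 0, "wz": 0}, {"x": 0, "y": 0.08, "z": 0, "wx": 0, "wy": 0, "wz": 0}, {"x": 0, "y": 0.08, "z": 0, "wx": 0, "wy": 0, "wz": 0}, {"x": 0, "y": 0.08, "z": 0, "wx": 0, "wy": 0, "wz": 0}, {"x": 0, "y": 0.08, "z": 0, "wx": 0, "wy": 0, "wz": 0}]}}

```text
clock: 10.5
tcp_pos: [0.6114, -0.0207, 0.1926]
tool_rot: [3.141, 0.015, -0.004]
contact_force: [2.5, 3.3, 5.7]
gripper_width: 0.0316
```

Run:
```python
from h import *
from bench import *
p=np.load("p.npy")
rows(W(p,(-.001,.025,.193)),0)
m=camera_model("wrist");im=get_image("wrist")
cv2.imwrite("pics/w9.png",cv2.resize(im[150:420,130:450],None,fx=2.2,fy=2.2,interpolation=2))
print([((proj(m,W(p,(a,.09,.235)))-[130,150])*2.2).round().tolist() for a in(-.025,.025)])
for n,(x,y) in dict(side=(200,90),scene=(300,110)).items():
    cv2.imwrite(f"pics/{n}9.png",cv2.resize(get_image(n)[y:y+130,x:x+150],None,fx=4.4,fy=4.4,interpolation=2))
rows(W(p,(-.001,.025,.193)),0)
```

```text
rows [-0.0001  0.0016 -0.0009] [0.0001 0.0008 0.    ] t 10.5 tcp [ 0.6114 -0.0207  0.1926] F [2.5 3.3 5.7]
[[145.0, 5.0], [554.0, 5.0]]
rows [-0.0001  0.0017 -0.0009] [0.0001 0.0008 0.    ] t 10.65 tcp [ 0.6114 -0.0206  0.1925] F [2.1 2.4 5.8]
```

View pics/w9.png

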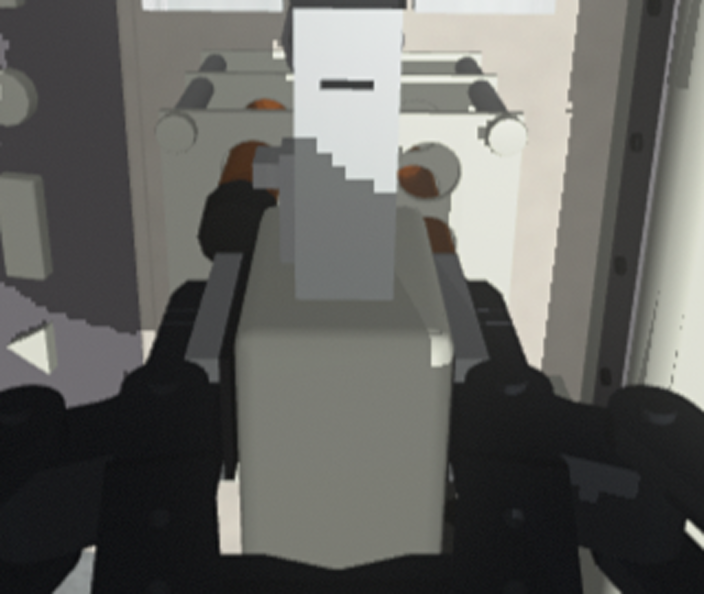

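View pics/side9.png

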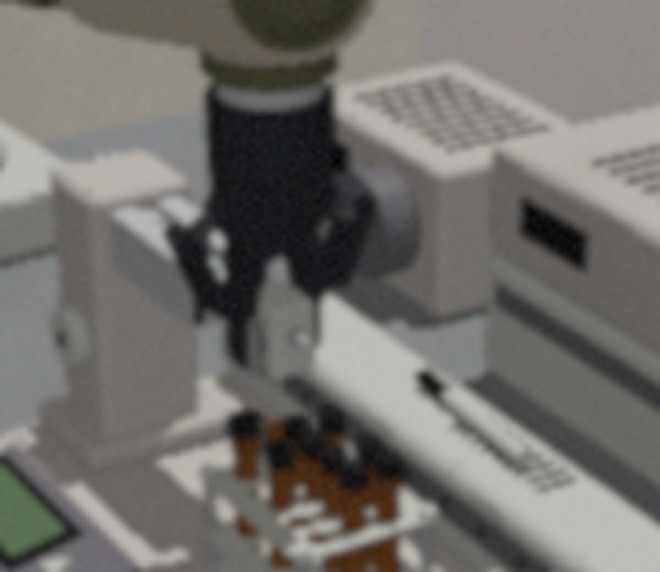

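View pics/scene9.png

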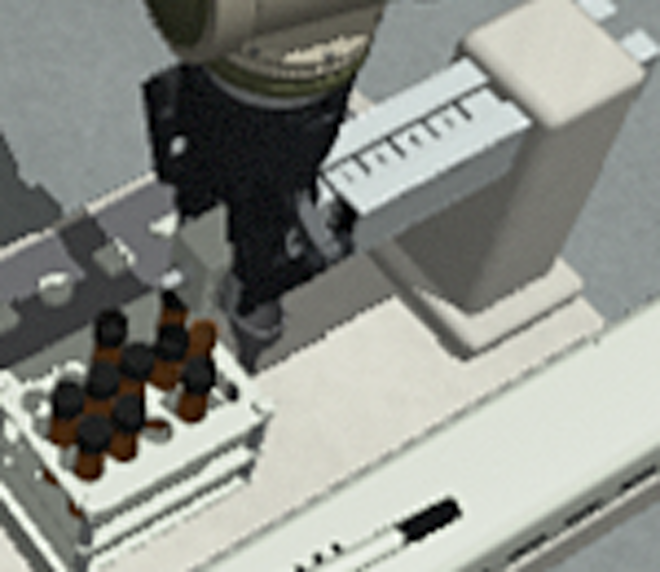

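Run:
```python
from h import *
from bench import *
im=get_image("wrist");cv2.imwrite("pics/w10.png",cv2.resize(im[110:200,220:360],None,fx=5.7,fy=5.7,interpolation=2))
rows((0,0,0),0)
```

```text
rows [-1.2212 -0.0531  0.3884] [0.0001 0.0008 0.    ] t 10.7 tcp [ 0.6114 -0.0206  0.1926] F [2.1 2.8 6.3]
```

View pics/w10.png

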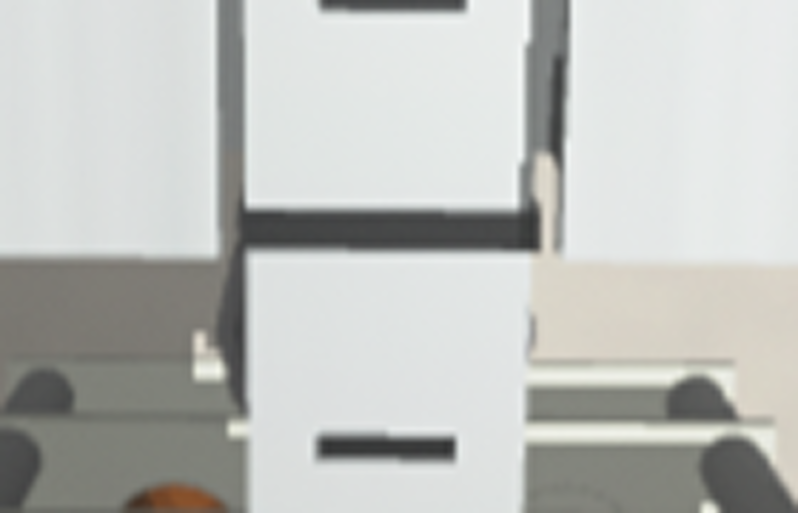

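Run:
```python
from h import *
from bench import *
p=np.load("p.npy");m=camera_model("wrist")
px=lambda x,y:(220+x/5.7,110+y/5.7)
def col(P):
    d=P[:2]-p[:2];c,s=np.cos(p[2]),np.sin(p[2]);return np.array([c*d[0]+s*d[1],-s*d[0]+c*d[1]])
print("mouth",col(ray(m,*px(110,258),.235)))
for z in(.222,.226,.23,.235):print(z,[col(ray(m,*px(x,y),z)).round(4).tolist() for x,y in((392,3),(390,230),(385,447),(243,230),(538,230))])
```

```text
mouth [-0.01332372  0.08917143]
0.222 [[0.0001, 0.1], [0.0001, 0.0883], [-0.0001, 0.0763], [-0.0077, 0.0883], [0.008, 0.0883]]
0.226 [[0.0001, 0.1003], [0.0, 0.089], [-0.0002, 0.0774], [-0.0075, 0.089], [0.0076, 0.089]]
0.23 [[0.0, 0.1005], [-0.0, 0.0896], [-0.0002, 0.0785], [-0.0073, 0.0896], [0.0073, 0.0897]]
0.235 [[-0.0, 0.1009], [-0.0001, 0.0905], [-0.0003, 0.0799], [-0.007, 0.0905], [0.0069, 0.0905]]
```

Run:
```python
from bench import *
import numpy as np
s=status.get_state();print(s["tcp_pos"],np.abs(s["qd"]).max(),s["gripper_width"],s["contact_force"])
print(env.job_done())
```

```text
[ 0.61135125 -0.02062775  0.19256714] 0.0013204085512398761 0.031229235311353618 [2.06327181 2.83639877 6.31072245]
the job is handed in; nothing more can be done
None
```

I pressed the square, bar and round keys in that order. I then gripped the nozzle head with its lock button squeezed in and drew the arm out to the 40 mm mark. The job was handed in at about 10.7 s, still gripping; no verdict is reported.

- **Keys:** the force rose well above the 4.5 N bottom value on each one (about 25 N square, 16 N bar, 12 N or more round), so I take all three as fully down. I did not press or touch the triangular keys. I confirmed spring-back on the square key only. The bar and round keys were visible in later pictures, but I did not measure them.
- **Tube:** the only open tube stands in the middle column at y = +25 mm. It lay within about 3 px of where that row should appear in both the wrist and scene views.
- **Lock and grip:** the finger opening was 31.5 mm, which matches the button fully in. Grip was set to 30 N.
- **Position:** the long line sat within about 0.5 mm of the sleeve mouth, so the boom is at about 39.7 mm. The arm was at rest, and its measured position held steady over the last readings.
- **Disagreement:** the key tops sat about 4 mm higher than my camera fit said. I set the pressing depth by force instead, and the head position agreed with the fit to about 1 mm.
- **Not checked:** I could not see the nozzle tip over the tube mouth directly, because the gripper blocked the view. Centring rests on the scale line and the fit. The tubes looked upright in the last pictures, and nothing else seemed to have been disturbed, though I did not measure either.

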